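# Show a sample tube to the inspection camera

### The job

Take the tall stoppered sample tube out of the rack (the other tubes are either shorter or have no stopper) and hold it up to the inspection camera: stopper end up, the middle of the glass 12 cm straight in front of the lens, and the tube parallel to the picture's upright direction, so square to the slanting line of sight with its top leaning away from the camera. Keep the stopper up all the way, leave the other tubes in the rack, and do not disturb the camera or the other things on the bench. Finish while holding the tube still there in the gripper, free of everything else.

Things in the scene. Friction and masses are not known exactly. Their poses are not given: they have to be found in the camera images.
- tall_tube: The sample tube to show, the only one both tall and stoppered: closed glass cylinder 22 mm across, 150 mm long, with a black rubber stopper (25 mm across) rising 12 mm above it, 162 mm in all, 35 to 68 g. Origin: centre of its underside; z runs along its axis to the stopper. Stands loosely upright in one of the rack's holes.
- tube_mid (a point): The middle of the tall tube's glass: on its axis, 75 mm above its underside.
- rack: Red tube rack, fixed, 130 x 190 mm (x, y) and 80 mm high. Origin: centre of its underside, z up. Six 26 mm holes at x = -30, 30 mm and y = -60, 0, 60 mm in its frame, through two 5 mm shelves whose tops are at 40 and 80 mm; tubes stand on the base plate, 8 mm up. Five holes hold tubes, in any order, one is empty.
- open_tube: A tube of the same glass and height as the tall tube (22 mm across, 150 mm) but open, with no stopper. Same axes. Stays in the rack.
- short_a: a shorter stoppered tube: glass 22 mm across, 110 mm long, black rubber stopper rising 12 mm more. Same axes as tall_tube. Stays in the rack.
- short_b: a shorter stoppered tube: glass 22 mm across, 110 mm long, black rubber stopper rising 12 mm more. Same axes as tall_tube. Stays in the rack.
- short_c: a shorter stoppered tube: glass 22 mm across, 110 mm long, black rubber stopper rising 12 mm more. Same axes as tall_tube. Stays in the rack.
- head: Inspection camera's head: white box 70 x 56 x 50 mm with a black lens barrel 42 mm across, 35 mm long on its -x face, 300 mm above the table on a fixed stand (column behind it), tipped 16 to 38 degrees down on a stiff hinge. Origin: box centre. It looks along its own -x, slanting down towards the robot's side; y is level; z is the picture's upright, so it leans forward, the way the camera looks.
- lens (a point): Centre of the lens's front face, 70 mm from the head's origin along the head's -x.
- view_point (a point): The point in the air where the camera is focused: 120 mm straight out from the centre of the lens (190 mm from the head's origin along the head's -x), 170 to 260 mm above the table.
- beaker: Bystander: glass beaker, 70 mm across, 90 mm high, standing beyond the rack. Origin under its centre.
- reagent: Bystander: amber bottle, 56 mm across, 110 mm high. Origin under its centre.
- dish: Bystander: flat glass dish, 90 mm across, 16 mm high, between robot and camera. Origin under its centre.
- stopper: Bystander: spare rubber stopper, 30 mm across, 24 mm high. Origin under its centre.
- flask: Bystander: conical glass flask, 68 mm across, 93 mm high, at the back. Origin under its centre.
- spoon: Bystander: steel laboratory spoon, 170 mm long, lying on the right.

How it is judged:
By the outcome, as a careful person would: the job done as asked, in the order asked, and still so for the second after the job is handed in, while the arm keeps its last pose, push and grip.
It also fails if it takes over 32 s, if anything falls off the work surface, if the arm or the gripper's body presses on something with over 40 N, if the wrist force passes 120 N, or if a joint passes its speed limit or range.

### The arm

A 6-joint arm with a two-finger parallel gripper is mounted at the origin on the work surface. World frame = base frame: x ahead of the robot, y to its left, z up, the work surface at z = 0. Lengths are in m, angles in rad, forces in N, time in s.
With the tool pointing down it reaches from about 0.3 to 0.875 m from the base axis. Payload 6.4 kg.
Tool frame: the origin (TCP) lies between the finger pads; the fingertips stand ctrl.tip_extent ahead of it and the grasp point (between the pads) is the TCP (ctrl.tip_extent is the distance from the TCP to the fingertips, in m); z points along the fingers, y is the line along which they close (so a half turn about z gives the same grasp; the last joint's range is limited). The gripper opens to 85 mm and grips with 20 to 120 N. Pads are 22 mm wide; open, the fingers measure 114 mm over their backs; the gripper's body (76 mm by 85 mm) begins 54 mm behind the grasp point. The pads swing forward as they close: fully open they stand 13 mm farther back than shut.
Start: joints at [1.023, 0.181, 1.607, -0, 1.354, -0.206], TCP at [0.193, 0.542, 0.25] pointing down, gripper open.
Joint ranges: [-2.99, 2.99], [-0.89, 2.07], [0.3, 2.58], [-1.14, 4.28], [0, 2.63], [-3.12, 3.12]. Speed limits (rad/s): [2.57, 2.57, 3.01, 3.14, 3.14, 3.14].

### API

Orientations are given as a unit quaternion [w, x, y, z].
In Python, from bench import ctrl gives the robot as it stands.
- The arm moves only by the tool send_rows, never from a script. Its arguments are lists of equal length, an entry for each row: "dr": the turn, a rotation vector about the tool's x, y, z in units of 6 degrees (1.0 is 6 degrees), a list of three; "xyz": the shift along the tool's x, y, z in cm, a list of three; "jaw": the opening in per cent of the stroke, from 0 (shut) to 100 (fully open). In form: {"dr": [[wx, wy, wz], ...], "xyz": [[dx, dy, dz], ...], "jaw": [jaw, ...]}. A call has exactly 8 rows; each row is the pose to reach, as a shift and turn from the pose commanded when the call began, along the tool's axes at that moment; what a row does not reach only later rows make up. A row lasts 1/8 s, in which the tool goes at most 62.5 mm and 10.7 degrees, less where a joint would pass 70% of its speed; a pose out of reach is approached as far as the arm can. A call with a gripper value outside its range is refused whole. The fingers move at their own pace and stop on an object; the grip force is fixed at half the most. Time passes only in rows, so rows that repeat a pose let the fingers close, or fill a call up. It gives the time, the measured TCP pose, the force, the opening and the grip force at its end, in the units of the state.
- ctrl.get_obs(): the state, without advancing time (a new reading comes with each control period).
- ctrl.camera(name): name is "scene" or "top" or "wrist"; returns the picture (480x640x3 uint8, red, green, blue); there is no depth.
- ctrl.calibration(name): a dict with "camera_matrix" (3x3 intrinsics, pixels), "world_from_camera" (4x4, takes a point from camera to world coordinates). Camera axes: x right, y up, looking along -z (the intrinsics and any distortion apply to the point x, -y, -z); pixel columns grow to the right and rows downward; lengths in m; the calibration is good to about 2 mm. A picture is of the moment at which its call begins: read the wrist's pose just before it. calibration takes no time and is no camera call; for the wrist camera it gives the pose at the moment of the call.
- ctrl.hand_in(): hands the job in; it is judged then, once.
The state is a dict: "time_s": time; "q": joint angles; "dq": joint speeds; "joint_efforts": joint torques, N m; "eef_pos": TCP position; "eef_rot": TCP orientation; "wrist_force": force on the tool from outside, world axes, zero at the start; "torque": the same for the moment, N m; "opening": opening from 0.0 (shut) to 1.0 (fully open); "grasp_force": force on a finger pad.
Only numpy, scipy, OpenCV 4.12 (cv2) and the standard library are available. Lean on these libraries where they do the work, as an engineer would, in place of code of your own. Each camera call takes 0.05 s, during which the arm holds its last target. There are 200 camera calls.

## Working session

There is one attempt and no reset: what is moved stays moved. The work goes in short steps, Python scripts to look and compute and a tool call to move; the robot and the scene stay as the last step left them, time stands still between calls to the robot, and variables do not carry over. Pictures are saved under pics/ and viewed, at most 10 in all, crops included, and the job is handed in when it is done.

Besides the shell and the picture viewer there is one more tool, called after "Request:" as a command line: name --argument value ..., lists and objects as JSON in quotes. send_rows: Moves the arm, as the interface text tells. Its arguments: {"type":"object","properties":{"dr":{"type":"array","items":{"type":"array","items":{"type":"number"}}},"xyz":{"type":"array","items":{"type":"array","items":{"type":"number"}}},"jaw":{"type":"array","items":{"type":"number"}}},"required":["dr","xyz","jaw"]}

```bash
mkdir -p pics
cat > h.py <<'E'
import numpy as np,cv2
from bench import ctrl
from scipy.spatial.transform import Rotation as R
def shot(n,f):
    c=ctrl.calibration(n); im=ctrl.camera(n)[:,:,::-1].copy(); cv2.imwrite('pics/'+f,im); return im,c
def ray(c,u,v):
    K=np.array(c['camera_matrix']);T=np.array(c['world_from_camera'])
    d=np.linalg.solve(K,[u,v,1.]); d=T[:3,:3]@[d[0],-d[1],-d[2]]
    return T[:3,3],d/np.linalg.norm(d)
def onz(c,u,v,z):
    o,d=ray(c,u,v); return o+d*(z-o[2])/d[2]
def proj(c,p):
    K=np.array(c['camera_matrix']);T=np.array(c['world_from_camera'])
    q=T[:3,:3].T@(np.array(p)-T[:3,3]); q=K@[q[0],-q[1],-q[2]]; return q[:2]/q[2]
def tri(c1,p1,c2,p2):
    o1,d1=ray(c1,*p1);o2,d2=ray(c2,*p2)
    s=np.linalg.lstsq(np.c_[d1,-d2],o2-o1,rcond=None)[0]
    a=o1+s[0]*d1;b=o2+s[1]*d2; return (a+b)/2,np.linalg.norm(a-b)
def pose():
    o=ctrl.get_obs(); w=o['eef_rot']; return np.array(o['eef_pos']),R.from_quat([w[1],w[2],w[3],w[0]]),o
E
python3 - <<'E'
from h import *
for n in('scene','top'):
    im,c=shot(n,n+'0.png'); print(n,np.round(c['world_from_camera'],3).tolist(),np.round(c['camera_matrix'],1).tolist())
p,r,o=pose();print(p,r.as_matrix().round(2),ctrl.tip_extent,o['opening'])
E
```

```text
scene [[-0.556, -0.451, 0.698, 1.207], [0.831, -0.308, 0.463, 0.367], [0.006, 0.837, 0.546, 0.689], [0.0, 0.0, 0.0, 1.0]] [[464.4, 0.0, 311.7], [0.0, 464.4, 238.7], [0.0, 0.0, 1.0]]
top [[-0.022, 0.997, -0.073, 0.434], [-1.0, -0.021, 0.012, -0.046], [0.011, 0.073, 0.997, 1.586], [0.0, 0.0, 0.0, 1.0]] [[606.3, 0.0, 321.6], [0.0, 606.3, 239.1], [0.0, 0.0, 1.0]]
[0.1924444  0.54131801 0.24944469] [[-0.94  0.34 -0.  ]
 [ 0.34  0.94 -0.  ]
 [ 0.   -0.   -1.  ]] 0.019 0.9953477917717052
```

View pics/scene0.png

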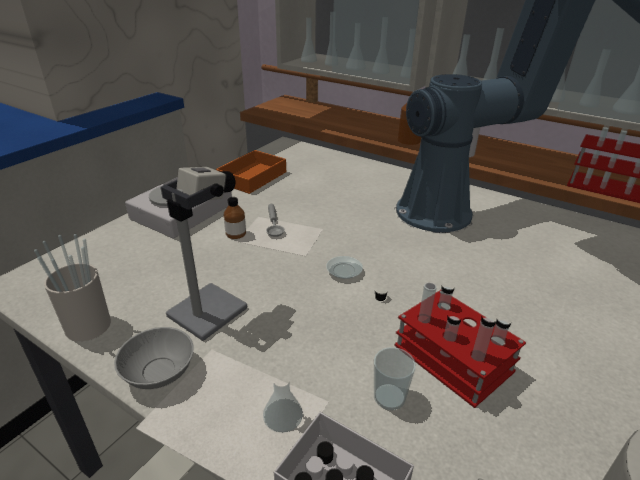

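View pics/top0.png

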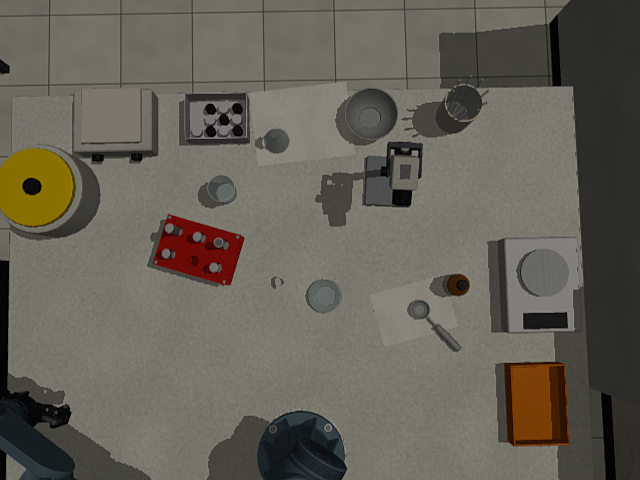

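The scene view shows the tall stoppered tube near pixel (487,325), the open tube near (428,300), and the camera head near (205,180). In the top view the rack is near (197,250) and the head near (404,172). I'll look at enlarged crops next.

Run:
```python
from h import *
s=cv2.imread('pics/scene0.png');t=cv2.imread('pics/top0.png')
z=lambda im,x,y,w,h,k:cv2.resize(im[y:y+h,x:x+w],None,fx=k,fy=k,interpolation=cv2.INTER_CUBIC)
A=z(s,390,270,140,140,2.8);B=z(t,140,205,112,84,3.5)
C=z(s,150,155,98,98,4);D=z(t,354,130,98,84,4)
o=np.zeros((600,800,3),np.uint8)
A=z(s,390,270,145,145,2);A=cv2.resize(s[270:415,390:535],(400,400))[:300] if 0 else cv2.resize(s[275:383,395:539],(400,300))
o[:300,:400]=A
o[:300,400:]=cv2.resize(t[205:289,140:252],(400,300))
o[300:,:400]=cv2.resize(s[155:230,150:250],(400,300))
o[300:,400:]=cv2.resize(t[130:214,354:466],(400,300))
cv2.imwrite('pics/crop.png',o)
```

```text
(no output)
```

View pics/crop.png

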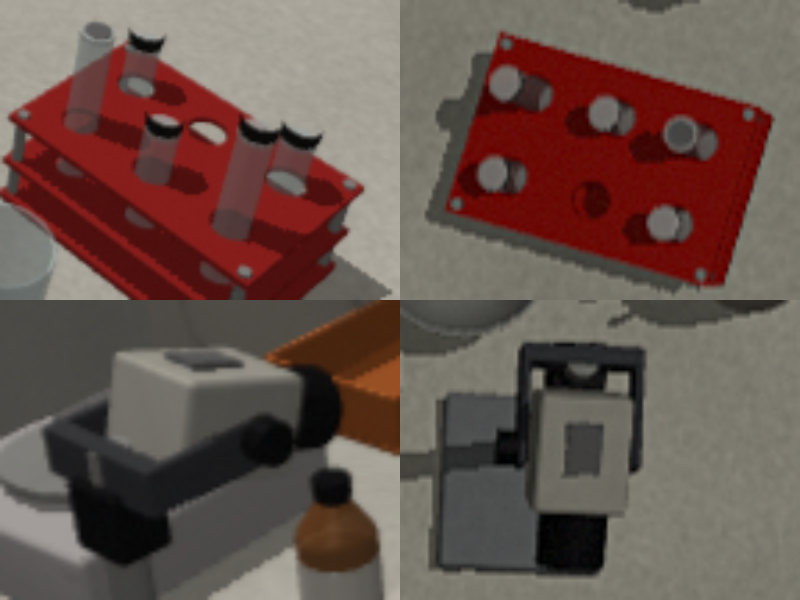

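The tall tube stands in the corner hole at +x,+y: top-view crop (505,83), which is about pixel (169,228). The open tube is at the other end of that row, and the empty hole is in the middle of the near row. The lens points towards the robot. I'll measure the coordinates now.

Run:
```python
from h import *
cs=ctrl.calibration('scene');ct=ctrl.calibration('top')
S=lambda u,v:(150+u/4,155+(v-300)/4)
S1=lambda u,v:(395+u*.36,275+v*.36)
T=lambda u,v:(354+(u-400)*.28,130+(v-300)*.28)
T1=lambda u,v:(140+(u-400)*.28,205+v*.28)
print('tall top',onz(ct,*T1(505,83),.17),tri(cs,S1(260,130),ct,T1(505,83)))
for k,z in dict(a=(493,173,.13),b=(605,115,.13),c=(665,222,.13),o=(680,133,.158)).items() if 0 else [('a',(493,173,.13)),('b',(605,115,.13)),('c',(665,222,.13)),('o',(680,133,.158))]: print(k,onz(ct,*T1(*z[:2]),z[2]).round(4))
print('rack',[onz(ct,*T1(*q),.08).round(4) for q in((505,32),(772,118),(722,285),(448,212))])
P={}
for n,a,b in(('b+y',(190,382),(537,393)),('b-y',(115,352),(632,397)),('f+y',(300,375),(528,508)),('f-y',(228,348),(625,515))):
    P[n]=tri(cs,S(*a),ct,T(*b));print(n,P[n])
p,r,o=pose();c=ctrl.calibration('wrist');T=np.array(c['world_from_camera'])
print('wristcam in tool',r.inv().apply(T[:3,3]-p),(r.as_matrix().T@T[:3,:3]).round(2).tolist(),c['camera_matrix'][0])
for n,u,v,h in(('beaker',220,190,.09),('dish',323,296,.016),('stopper',277,282,.02),('bottle',458,285,.1)):print(n,onz(ct,u,v,h).round(3))
```

```text
tall top [0.57004778 0.29212415 0.17      ] (array([0.57112643, 0.29614057, 0.15662058]), np.float64(0.0016681693871006082))
a [0.5134 0.3099 0.13  ]
b [0.5508 0.2346 0.13  ]
c [0.478 0.195 0.13 ]
o [0.5356 0.18   0.158 ]
rack [array([0.6144, 0.3134, 0.08  ]), array([0.5503, 0.1282, 0.08  ]), array([0.435 , 0.1643, 0.08  ]), array([0.4897, 0.3534, 0.08  ])]
b+y (array([ 0.69665732, -0.21373027,  0.33347183]), np.float64(0.0010529427205986706))
b-y (array([ 0.69224306, -0.26848901,  0.33233558]), np.float64(0.002159099491132653))
f+y (array([ 0.63234932, -0.20955127,  0.31298413]), np.float64(0.002466524031522063))
f-y (array([ 0.62593478, -0.26591851,  0.31022502]), np.float64(0.0018645053346593476))
wristcam in tool [ 7.33588500e-02 -8.37399236e-05 -1.24494904e-01] [[-0.0, 0.96, 0.29], [1.0, 0.0, 0.0], [-0.0, 0.29, -0.96]] [378.62375088   0.         316.76853947]
beaker [0.67  0.185 0.09 ]
dish [ 0.401 -0.065  0.016]
stopper [0.44  0.052 0.02 ]
bottle [ 0.422 -0.396  0.1  ]
```

Request:
send_rows --dr '[[0,0,0],[0,0,0],[0,0,0],[0,0,0],[0,0,0],[0,0,0],[0,0,0],[0,0,0]]' --xyz '[[-6,-1.5,0],[-12,-3,0],[-18,-4.5,0],[-24,-6,0],[-30,-7.5,0],[-36,-9,0],[-42,-10.3,0],[-44,-10.8,0]]' --jaw '[50,50,50,50,50,50,50,50]'

```text
time_s: 1.1
eef_pos: [0.5735, 0.2898, 0.2494]
eef_rot: [-0.0, 0.172, 0.985, -0.0]
wrist_force: [-1.5, 0.8, -0.8]
opening: 0.498
grasp_force: 0.0
```

Run:
```python
from h import *
im,c=shot('wrist','w1.png');p,r,o=pose();print(p,r.as_matrix().round(3).tolist(),o['opening'],o['time_s'])
for q in((.57,.29,.17),(.513,.31,.13),(.551,.235,.13)):print(proj(c,q))
```

```text
[0.57411679 0.28929502 0.24940893] [[-0.941, 0.339, -0.0], [0.339, 0.941, -0.001], [-0.0, -0.001, -1.0]] 0.49953707521673757 1.15
[315.32196453 253.13486512]
[314.72847686 140.80476666]
[228.88121544 234.79589133]
```

View pics/w1.png

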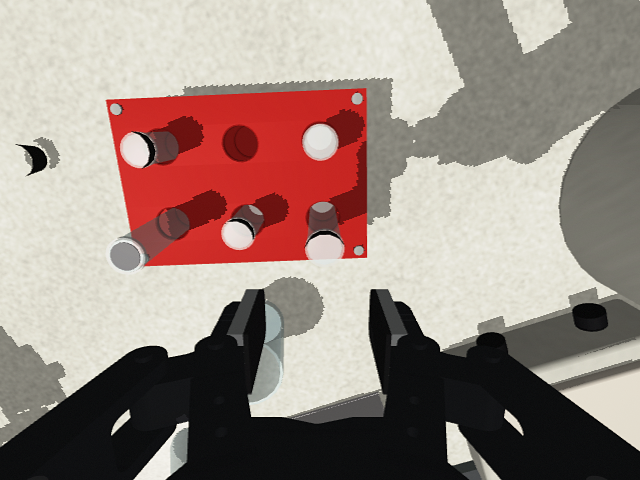

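The wrist view shows the tall tube's top disc at about (325,246) and its shelf hole at about (322,216). The fingers straddle column 317.

Run:
```python
from h import *
c=ctrl.calibration('wrist');p,r,o=pose()
im=cv2.imread('pics/w1.png')
m=(im.min(2)>190).astype(np.uint8);m[:,:295]=0;m[:,350:]=0;m[:225]=0;m[258:]=0
print('disc',np.argwhere(m).mean(0)[::-1],np.ptp(np.argwhere(m),0))
t=onz(c,325,246,.17);b=onz(c,322,216,.08);print(t,b)
g=t+(b-t)*.03/.09;g[2]=.14
print('tool shift',r.inv().apply(t-p),r.inv().apply(g-p))
```

```text
disc [324.11373708 246.81240768] [22 34]
[0.56851518 0.29603786 0.17      ] [0.57205468 0.29413378 0.08      ]
tool shift [0.0075846  0.00453042 0.07940133] [0.00627069 0.00436496 0.10940201]
```

Request:
send_rows --dr '[[0,0,0],[0,0,0],[0,0,0],[0,0,0],[0,0,0],[0,0,0],[0,0,0],[0,0,0]]' --xyz '[[0.7,0.45,0],[0.7,0.45,2.5],[0.7,0.45,5],[0.7,0.45,7.5],[0.7,0.45,9.5],[0.7,0.45,10.9],[0.7,0.45,10.9],[0.7,0.45,10.9]]' --jaw '[50,50,50,50,50,50,50,50]'

```text
time_s: 2.15
eef_pos: [0.5665, 0.2995, 0.1422]
eef_rot: [0.001, 0.17, 0.985, 0.0]
wrist_force: [0.2, 0.4, 0.1]
opening: 0.499
grasp_force: 0.0
```

Request:
send_rows --dr '[[0,0,0],[0,0,0],[0,0,0],[0,0,0],[0,0,0],[0,0,0],[0,0,0],[0,0,0]]' --xyz '[[0,0,0],[0,0,0],[0,0,0],[0,0,0],[0,0,0],[0,0,0],[0,0,0],[0,0,0]]' --jaw '[40,30,20,10,10,10,10,10]'

```text
time_s: 3.15
eef_pos: [0.5664, 0.299, 0.142]
eef_rot: [0.001, 0.17, 0.985, 0.0]
wrist_force: [-0.5, -1.3, 6.0]
opening: 0.246
grasp_force: 58.6
```

Request:
send_rows --dr '[[0,0,0],[0,0,0],[0,0,0],[0,0,0],[0,0,0],[0,0,0],[0,0,0],[0,0,0]]' --xyz '[[0,0,-1],[0,0,-3.5],[0,0,-7],[0,0,-11],[0,0,-15],[0,0,-19],[0,0,-22],[0,0,-22]]' --jaw '[10,10,10,10,10,10,10,10]'

```text
time_s: 4.15
eef_pos: [0.5669, 0.2997, 0.3647]
eef_rot: [0.003, 0.17, 0.985, 0.002]
wrist_force: [-0.6, -0.2, -1.1]
opening: 0.247
grasp_force: 58.6
```

Run:
```python
from h import *
im,c=shot('wrist','w2.png');p,r,o=pose();print(p,r.as_matrix().round(3).tolist(),o['opening'],o['grasp_force'],o['time_s'])
s,_=shot('scene','s2.png')
cr=np.zeros((480,800,3),np.uint8);cr[:,:560]=im[:,40:600];k=s[150:400,420:540];cr[:,560:790]=cv2.resize(k,(230,480));cv2.imwrite('pics/v2.png',cr)
```

```text
[0.56614398 0.29937062 0.36214778] [[-0.942, 0.335, 0.002], [0.335, 0.942, 0.001], [-0.001, 0.001, -1.0]] 0.2494926552124602 58.616652488708496 4.2
```

View pics/v2.png

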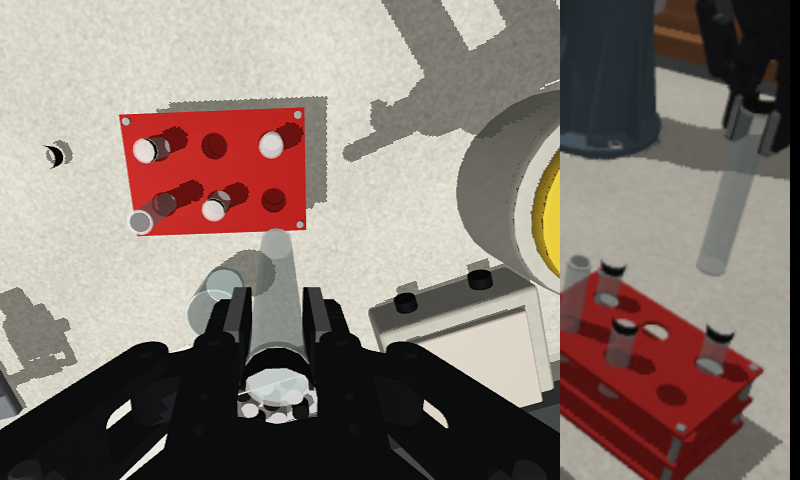

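The tube is held, cap up, clear of the rack. Its underside centre is at about full-image (316,245) and it lies along the tool axis. Next I'll plan a viewing pose for the head.

```bash
cat >> h.py <<'E'
def headR(tilt,yaw):
    t,y=np.radians(tilt),yaw
    hx=np.array([np.cos(t)*np.cos(y),np.cos(t)*np.sin(y),np.sin(t)]);hy=np.array([-np.sin(y),np.cos(y),0]);return np.c_[hx,hy,np.cross(hx,hy)]
def go(P,M):
    p,r,o=pose();print('xyz cm',(r.inv().apply(np.array(P)-p)*100).round(2),'dr',((r.inv()*R.from_matrix(M)).as_rotvec()/np.radians(6)).round(2))
E
python3 - <<'E'
from h import *
c=ctrl.calibration('wrist');p,r,o=pose()
E=r.as_matrix()
b=onz(c,316,245,p[2]-.134);print('bottom in tool',r.inv().apply(b-p))
Tc=np.eye(4);Tc[:3,:3]=E;Tc[:3,3]=p;rel=np.linalg.inv(Tc)@np.array(c['world_from_camera'])
for P in((.40,-.08,.42),(.40,-.30,.42)):
  for tilt in(18,30):
    H=headR(tilt,-.065);M=np.c_[-H[:,0],H[:,1],-H[:,2]]
    T=np.eye(4);T[:3,:3]=M;T[:3,3]=P
    cc=dict(camera_matrix=c['camera_matrix'],world_from_camera=T@rel)
    print(P,tilt,[proj(cc,q).round() for q in((.696,-.213,.333),(.692,-.268,.332),(.632,-.209,.313),(.6,-.235,.28))]);go(P,M)
E
```

```text
bottom in tool [-0.00928269 -0.00067225  0.1339915 ]
(0.4, -0.08, 0.42) 18 [array([205., 470.]), array([151., 468.]), array([199., 416.]), array([174., 367.])]
xyz cm [  2.9  -41.27  -5.94] dr [-0.42 -2.99 -2.62]
(0.4, -0.08, 0.42) 30 [array([215., 400.]), array([165., 399.]), array([206., 356.]), array([179., 313.])]
xyz cm [  2.9  -41.27  -5.94] dr [-0.69 -4.98 -2.58]
(0.4, -0.3, 0.42) 18 [array([424., 463.]), array([368., 461.]), array([429., 407.]), array([397., 357.])]
xyz cm [ -4.47 -62.    -5.94] dr [-0.42 -2.99 -2.62]
(0.4, -0.3, 0.42) 30 [array([415., 395.]), array([364., 394.]), array([423., 350.]), array([395., 305.])]
xyz cm [ -4.47 -62.    -5.94] dr [-0.69 -4.98 -2.58]
```

Run:
```python
from h import *
c=ctrl.calibration('wrist');p,r,o=pose();print(np.round(o['q'],2))
Tc=np.eye(4);Tc[:3,:3]=r.as_matrix();Tc[:3,3]=p;rel=np.linalg.inv(Tc)@np.array(c['world_from_camera'])
for P in((.40,.05,.42),(.40,-.44,.42)):
    H=headR(33,-.065);M=np.c_[-H[:,0],H[:,1],-H[:,2]]
    T=np.eye(4);T[:3,:3]=M;T[:3,3]=P
    cc=dict(camera_matrix=c['camera_matrix'],world_from_camera=T@rel)
    print(P,[proj(cc,q).round() for q in((.696,-.213,.333),(.692,-.268,.332),(.632,-.209,.313),(.6,-.235,.28))]);go(P,M)
```

```text
[ 0.3   0.26  1.29  0.    1.59 -0.93]
(0.4, 0.05, 0.42) [array([105., 387.]), array([ 57., 385.]), array([ 86., 346.]), array([ 58., 304.])]
xyz cm [  7.26 -29.02  -5.94] dr [-0.76 -5.47 -2.57]
(0.4, -0.44, 0.42) [array([544., 376.]), array([493., 375.]), array([565., 332.]), array([538., 287.])]
xyz cm [ -9.16 -75.19  -5.94] dr [-0.76 -5.47 -2.57]
```

Request:
send_rows --dr '[[-0.1,-0.6,-0.3],[-0.2,-1.4,-0.6],[-0.3,-2.2,-1.0],[-0.4,-3.0,-1.4],[-0.5,-3.8,-1.8],[-0.6,-4.6,-2.2],[-0.8,-5.5,-2.6],[-0.8,-5.5,-2.6]]' --xyz '[[0.9,-3.5,-1],[1.9,-7.5,-2],[3,-12,-3],[4,-16,-4],[5,-20,-5],[6,-25,-6],[7.3,-29,-6],[7.3,-29,-6]]' --jaw '[10,10,10,10,10,10,10,10]'

```text
time_s: 5.25
eef_pos: [0.3978, 0.0475, 0.42]
eef_rot: [0.287, 0.033, 0.957, -0.009]
wrist_force: [-0.0, 0.0, -0.8]
opening: 0.245
grasp_force: 58.9
```

Run:
```python
from h import *
import json
im,c=shot('wrist','w3.png');json.dump({k:np.array(v).tolist() for k,v in c.items()},open('c3.json','w'));p,r,o=pose();print(p,o['time_s'],o['opening'])
H=headR(33,-.065);go((.40,-.44,.42),np.c_[-H[:,0],H[:,1],-H[:,2]])
```

```text
[0.3989506  0.04869949 0.42034064] 5.3 0.2467028638142195
xyz cm [ -2.88 -48.75   1.77] dr [ 0.01  0.05 -0.03]
```

Request:
send_rows --dr '[[0,0,0],[0,0,0],[0,0,0],[0,0,0],[0,0,0],[0,0,0],[0,0,0],[0,0,0]]' --xyz '[[-0.4,-6,0.2],[-0.8,-12,0.4],[-1.2,-18,0.7],[-1.6,-24,0.9],[-2,-30,1.2],[-2.4,-36,1.4],[-2.6,-42,1.6],[-2.9,-48,1.8]]' --jaw '[10,10,10,10,10,10,10,10]'

```text
time_s: 6.3
eef_pos: [0.4068, -0.4326, 0.4174]
eef_rot: [0.285, 0.03, 0.958, -0.004]
wrist_force: [-0.8, 0.6, 0.8]
opening: 0.244
grasp_force: 59.0
```

Request:
send_rows --dr '[[0,0,0],[0,0,0],[0,0,0],[0,0,0],[0,0,0],[0,0,0],[0,0,0],[0,0,0]]' --xyz '[[0,0,0],[0,0,0],[0,0,0],[0,0,0],[0,0,0],[0,0,0],[0,0,0],[0,0,0]]' --jaw '[10,10,10,10,10,10,10,10]'

```text
time_s: 7.3
eef_pos: [0.4048, -0.4309, 0.4211]
eef_rot: [0.286, 0.03, 0.958, -0.008]
wrist_force: [0.0, 0.3, -0.0]
opening: 0.244
grasp_force: 59.0
```

Run:
```python
from h import *
import json
im,c=shot('wrist','w4.png');json.dump({k:np.array(v).tolist() for k,v in c.items()},open('c4.json','w'));p,r,o=pose();print(p,o['time_s'],o['opening'])
a=cv2.imread('pics/w3.png')[270:450,0:150];b=im[230:410,450:640]
cv2.imwrite('pics/v4.png',np.hstack([cv2.resize(a,None,fx=2.35,fy=2.35,interpolation=cv2.INTER_CUBIC),cv2.resize(b,None,fx=2.35,fy=2.35,interpolation=cv2.INTER_CUBIC)]))
```

```text
[ 0.40477615 -0.43086679  0.42100969] 7.35 0.245861760570058
```

View pics/v4.png

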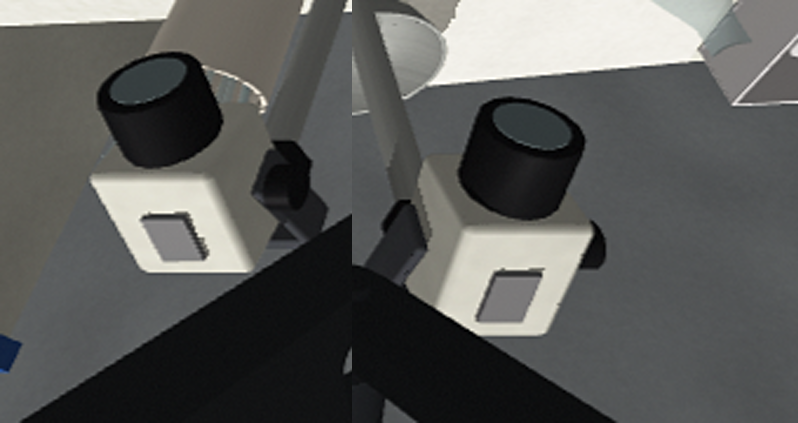

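The two close views show the white box's top-face corners and the lens front. The lens centre is at crop (150,82) in the left view and (532,130) in the right view. The corners are near (95,177),(212,172),(250,270),(140,270) and (460,228),(593,226),(545,335),(438,330).

```bash
cat > head.py <<'E'
from h import *
import json
c3=json.load(open('c3.json'));c4=json.load(open('c4.json'))
A=lambda u,v:(u/2.35,270+v/2.35)
B=lambda u,v:(450+(u-352)/2.35,230+v/2.35)
P={}
for n,a,b in(('f-',(93,177),(462,228)),('f+',(212,172),(594,226)),('b+',(250,271),(547,336)),('b-',(140,271),(436,331)),('lens',(150,82),(532,130))):
    P[n],e=tri(c3,A(*a),c4,B(*b));print(n,P[n].round(4),round(e,4))
x=(P['b+']+P['b-']-P['f+']-P['f-'])/2;y=(P['b+']+P['f+']-P['b-']-P['f-'])/2
print(np.linalg.norm(x),np.linalg.norm(y),'tilt',np.degrees(np.arctan2(x[2],np.hypot(*x[:2]))),'yaw x',np.arctan2(x[1],x[0]),'yaw y',np.arctan2(-y[0],y[1]),'roll',y[2]/.056)
top=sum(P[k] for k in('f-','f+','b+','b-'))/4
for s in('f-','f+'):
  d=P['b'+s[1]]-P[s];print(s,np.degrees(np.arctan2(d[2],np.hypot(*d[:2]))))
H=headR(np.degrees(np.arctan2(x[2],np.hypot(*x[:2]))),(np.arctan2(x[1],x[0])+np.arctan2(-y[0],y[1]))/2)
o=top-.025*H[:,2];print('origin',o,'lens',o-.07*H[:,0],'axis from o-lens tilt',np.degrees(np.arcsin((o-P['lens'])[2]/np.linalg.norm(o-P['lens']))),np.linalg.norm(o-P['lens']))
E
python3 head.py
```

```text
f- [ 0.6311 -0.2652  0.3114] 0.0005
f+ [ 0.6324 -0.2103  0.3109] 0.0008
b+ [ 0.6942 -0.2155  0.3342] 0.001
b- [ 0.6873 -0.2671  0.3342] 0.0009
lens [ 0.6033 -0.2354  0.2805] 0.0013
0.06344998001455943 0.053426483516991016 tilt 21.29300680477161 yaw x -0.05963722464195558 yaw y -0.07654759468550609 roll -0.0041954960140591835
f- 22.05434511964805
f+ 20.582384896130005
origin [ 0.67027688 -0.24014391  0.29937611] lens [ 0.60520653 -0.23570625  0.27395649] axis from o-lens tilt 15.665111850464665 0.06973580764631195
```

```bash
cat > head2.py <<'E'
from h import *
import json
o=[]
res=[]
for f,cf,(x0,y0,x1,y1) in(('w3.png','c3.json',(20,280,130,400)),('w4.png','c4.json',(470,260,570,385))):
    c=json.load(open(cf));im=cv2.imread('pics/'+f)
    g=cv2.cvtColor(im,cv2.COLOR_BGR2GRAY);s=np.zeros_like(g);s[y0:y1,x0:x1]=g[y0:y1,x0:x1]
    n,l,st,ce=cv2.connectedComponentsWithStats((s>195).astype(np.uint8))
    n2=[(st[i][4],ce[i].round(1),st[i][:4]) for i in range(1,n) if st[i][4]>150];print(f,'white',n2)
    # glass disc
    m=((s>50)&(s<100)).astype(np.uint8)
    n,l,st,ce=cv2.connectedComponentsWithStats(m)
    for i in range(1,n):
        if 200<st[i][4]<1500:
            k=cv2.findContours((l==i).astype(np.uint8),0,1)[0][0];print(' glass',cv2.fitEllipse(k),st[i])
E
python3 head2.py
python3 - <<'E'
import cv2
for f,(x,y) in(('w3.png',(60,355)),('w4.png',(505,340)),('w3.png',(63,304)),('w4.png',(530,284)),('w3.png',(63,320))):
    g=cv2.imread('pics/'+f); print(f,g[y,x-32:x+40:3].max(1).tolist())
E
```

```text
w3.png white [(np.int32(1364), array([ 72. , 364.1]), array([ 39, 347,  66,  39], dtype=int32))]
 glass ((62.46394729614258, 304.070556640625), (15.141836166381836, 33.09733963012695), 69.17265319824219) [ 47 295  32  19 428]
w4.png white [(np.int32(204), array([506.4, 261.7]), array([482, 260,  64,   6], dtype=int32)), (np.int32(1517), array([517.2, 347.1]), array([487, 329,  64,  43], dtype=int32))]
 glass ((526.0325317382812, 283.3983459472656), (16.007658004760742, 33.46294403076172), 109.02185821533203) [510 274  33  20 456]
w3.png [95, 94, 92, 92, 93, 199, 226, 225, 225, 225, 226, 227, 227, 226, 226, 227, 227, 225, 227, 228, 228, 193, 136, 97]
w4.png [46, 73, 97, 131, 130, 130, 129, 201, 212, 213, 210, 212, 214, 214, 214, 213, 212, 214, 213, 214, 213, 212, 215, 215]
w3.png [98, 97, 96, 96, 100, 7, 60, 63, 63, 63, 64, 64, 65, 63, 63, 66, 9, 11, 10, 43, 110, 107, 111, 99]
w4.png [90, 41, 11, 10, 7, 65, 58, 59, 59, 59, 59, 60, 59, 59, 60, 18, 4, 92, 90, 87, 86, 87, 84, 84]
w3.png [99, 98, 100, 99, 107, 23, 26, 29, 28, 28, 26, 24, 21, 20, 16, 15, 14, 10, 13, 8, 11, 38, 100, 99]
```

```bash
cat > head3.py <<'E'
from h import *
import json
from scipy.spatial.transform import Rotation
C=[json.load(open('c3.json')),json.load(open('c4.json'))]
L,e=tri(C[0],(62.46,304.07),C[1],(526.03,283.40));print('lens',L,e)
# sub-pixel side and front/back edges of the white top face -> interpretation planes
def edge(im,c,horizontal,rng,lo,hi,sign,th):
    pts=[]
    g=cv2.cvtColor(im,cv2.COLOR_BGR2GRAY).astype(float)
    for k in rng:
        a=g[k,lo:hi] if horizontal else g[lo:hi,k]
        if sign<0:a=a[::-1]
        i=np.argmax(a>th)
        if i==0: continue
        s=i-1+(th-a[i-1])/(a[i]-a[i-1]); s=lo+s if sign>0 else hi-1-s
        pts.append((s,k) if horizontal else (k,s))
    pts=np.array(pts,np.float32);vx,vy,x,y=cv2.fitLine(pts,cv2.DIST_HUBER,0,.01,.01).ravel()
    res=np.abs((pts-[x,y])@[-vy,vx]).max()
    n=np.cross(ray(c,x-20*vx,y-20*vy)[1],ray(c,x+20*vx,y+20*vy)[1]);return n/np.linalg.norm(n),round(float(res),2),len(pts)
I=[cv2.imread('pics/w3.png'),cv2.imread('pics/w4.png')]
l3=edge(I[0],C[0],True,range(350,380),30,65,1,165);r3=edge(I[0],C[0],True,range(350,380),75,120,-1,185)
l4=edge(I[1],C[1],True,range(334,368),480,505,1,175);r4=edge(I[1],C[1],True,range(334,362),530,572,-1,175)
f3=edge(I[0],C[0],False,range(46,84),335,355,1,185);f4=edge(I[1],C[1],False,range(502,546),318,336,1,185)
b3=edge(I[0],C[0],False,range(64,100),370,396,-1,160);b4=edge(I[1],C[1],False,range(495,528),360,385,-1,160)
for n,a,b in(('left',l3,l4),('right',r3,r4),('front',f3,f4),('back',b3,b4)):
    d=np.cross(a[0],b[0]);d/=np.linalg.norm(d); 
    d=d*np.sign(d[0] if n in('left','right') else d[1])
    print(n,a[1:],b[1:],d.round(3),'elev',np.degrees(np.arcsin(d[2])).round(2),'yaw',np.arctan2(d[1],d[0]).round(3) if n in('left','right') else np.arctan2(-d[0],d[1]).round(3))
E
python3 head3.py
```

```text
lens [ 0.60170529 -0.23622584  0.27988217] 0.00029905837692001185
left (0.24, 30) (11.32, 34) [ 0.95  -0.063  0.305] elev 17.75 yaw -0.066
right (0.18, 30) (0.65, 28) [ 0.951 -0.065  0.303] elev 17.63 yaw -0.068
front (0.11, 38) (0.13, 44) [ 0.09   0.996 -0.003] elev -0.18 yaw -0.09
back (0.01, 36) (4.1, 33) [ 0.66   0.724 -0.203] elev -11.71 yaw -0.739
```

```bash
cat >> h.py <<'E'
H=headR(17.7,-.067);LENS=np.array([.6017,-.2362,.2793]);V=LENS-.12*H[:,0]
def final(mid,al):
    M=np.c_[-H[:,0],H[:,1],-H[:,2]]@R.from_rotvec([0,np.radians(al),0]).as_matrix()
    P=V-M@np.array(mid);print('V',V,'P',P);go(P,M)
E
python3 -c "
from h import *
final((-.0066,-.0005,.059),2.1)"
```

```text
V [ 0.48763712 -0.22854633  0.24281603] P [ 0.46549731 -0.22655962  0.29786775]
xyz cm [ 2.75 20.73 12.98] dr [0.04 2.94 0.04]
```

Request:
send_rows --dr '[[0,0.3,0],[0,0.8,0],[0,1.3,0],[0,1.8,0],[0,2.4,0],[0,2.8,0],[0,2.95,0],[0,2.95,0]]' --xyz '[[0.4,2.5,1.5],[0.8,6,4],[1.3,10,6.5],[1.8,14,9],[2.3,17.5,11],[2.6,19.8,12.5],[2.75,20.7,13],[2.75,20.7,13]]' --jaw '[10,10,10,10,10,10,10,10]'

```text
time_s: 8.35
eef_pos: [0.4658, -0.2267, 0.2977]
eef_rot: [0.135, 0.03, 0.99, -0.003]
wrist_force: [-0.9, -0.6, -0.5]
opening: 0.247
grasp_force: 59.1
```

Request:
send_rows --dr '[[0,0,0],[0,0,0],[0,0,0],[0,0,0],[0,0,0],[0,0,0],[0,0,0],[0,0,0]]' --xyz '[[0,0,0],[0,0,0],[0,0,0],[0,0,0],[0,0,0],[0,0,0],[0,0,0],[0,0,0]]' --jaw '[10,10,10,10,10,10,10,10]'

```text
time_s: 9.35
eef_pos: [0.4657, -0.2268, 0.2977]
eef_rot: [0.135, 0.03, 0.99, -0.003]
wrist_force: [0.6, -0.8, -1.1]
opening: 0.248
grasp_force: 59.1
```

Run:
```python
from h import *
im,c=shot('wrist','w5.png');p,r,o=pose();print(p,o['time_s'],o['opening'])
final((-.0066,-.0005,.059),2.1)
s,cs=shot('scene','s5.png')
M=r.as_matrix()
for z in(-.028,-.016,.134):
    q=p+M@[-.0066-.0366*(z-.059)*1,-.0005,z];print(q,'scene',proj(cs,q),'wrist',proj(c,q))
o=np.zeros((600,800,3),np.uint8);o[:500,:400]=cv2.resize(s[100:260,180:308],(400,500),interpolation=cv2.INTER_CUBIC);o[:500,400:]=cv2.resize(im[180:430,220:420],(400,500),interpolation=cv2.INTER_CUBIC)
cv2.imwrite('pics/v5.png',o)
```

```text
[ 0.46565241 -0.22683779  0.29767838] 9.4 0.24566859778353775
V [ 0.48763712 -0.22854633  0.24281603] P [ 0.46549731 -0.22655962  0.29786775]
xyz cm [ 0.01  0.03 -0.02] dr [ 0.04 -0.01  0.05]
[ 0.46141512 -0.22714605  0.32556867] scene [273.73046323 138.2150407 ] wrist [314.93627138 389.02139421]
[ 0.46504816 -0.22734041  0.31412506] scene [272.8263109  143.79362743] wrist [315.09797483 366.00691795]
[ 0.51046122 -0.22976993  0.17107999] scene [262.08024091 210.09648494] wrist [315.9500834  244.73039207]
```

View pics/v5.png

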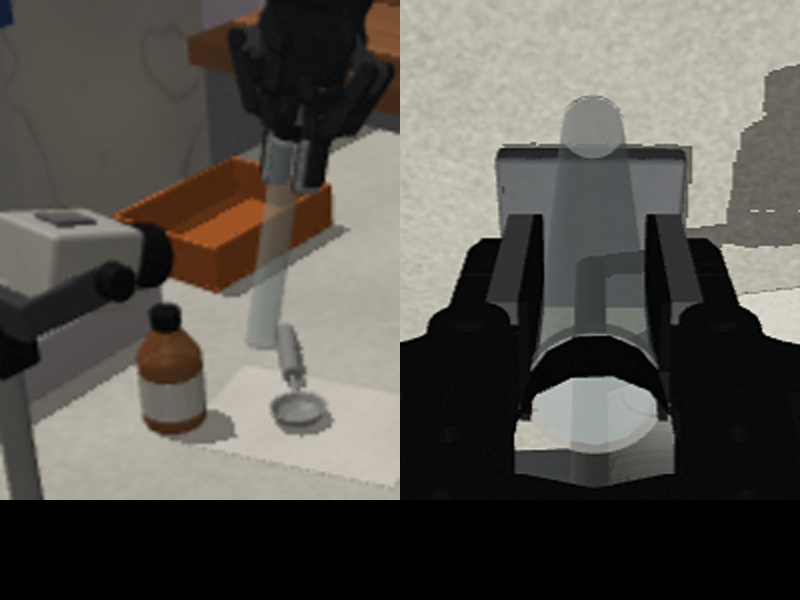

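The tube hangs clear in front of the lens, cap up. In the wrist view its underside is at (316,243.5) and the stopper top at about (318,386), within 3 px of the prediction. I'll cross-check lens and tube in the scene view.

Run:
```python
from h import *
cs=ctrl.calibration('scene');s=cv2.imread('pics/s5.png');g=cv2.cvtColor(s,cv2.COLOR_BGR2GRAY)
a=np.linspace(0,2*np.pi,90)
Q=np.array([proj(cs,LENS+.021*(np.cos(t)*H[:,1]+np.sin(t)*H[:,2])) for t in a]);print('rim pred umax',Q[:,0].max(),'v',Q[:,1].min(),Q[:,1].max())
print('rim row',g[180,222:242].tolist())
print('rim col',g[160:200,231].tolist())
p,r,o=pose();M=r.as_matrix();b=p+M@[-.0088,-.0005,.134]
Q=np.array([proj(cs,b+.011*(np.cos(t)*M[:,0]+np.sin(t)*M[:,1])) for t in a]);print('bottom pred',Q.min(0),Q.max(0))
for v in(185,195,203):
    print(v,g[v,250:282].tolist())
print('col',g[195:220,262].tolist(),g[195:220,265].tolist())
for z in(.059,.08,.11):
  q=p+M@[-.0066-.0366*(z-.059),-.0005,z];print(z,proj(cs,q))
```

```text
rim pred umax 235.45301659058552 v 169.94065566532137 191.14714343617635
rim row [77, 76, 77, 38, 13, 11, 10, 9, 10, 9, 8, 10, 9, 32, 51, 54, 54, 53, 54, 54]
rim col [79, 108, 66, 47, 47, 47, 47, 47, 47, 47, 47, 47, 39, 22, 16, 13, 14, 11, 12, 10, 9, 9, 10, 9, 8, 7, 10, 8, 5, 8, 8, 100, 113, 115, 99, 96, 81, 38, 19, 20]
bottom pred [257.35881717 208.43618855] [267.10060613 211.69837004]
185 [47, 46, 47, 47, 47, 46, 47, 47, 47, 46, 46, 59, 86, 96, 104, 102, 100, 97, 96, 94, 91, 87, 149, 159, 169, 171, 170, 169, 171, 171, 172, 173]
195 [172, 161, 158, 162, 164, 163, 161, 170, 170, 169, 153, 142, 138, 135, 131, 128, 127, 125, 122, 118, 148, 166, 168, 167, 168, 167, 167, 167, 168, 169, 168, 167]
203 [167, 168, 171, 173, 173, 171, 170, 170, 168, 152, 142, 138, 134, 130, 128, 126, 124, 120, 117, 150, 154, 150, 157, 168, 169, 168, 169, 168, 167, 167, 168, 168]
col [138, 138, 138, 138, 138, 138, 135, 135, 134, 133, 133, 134, 135, 136, 136, 130, 129, 166, 173, 172, 172, 173, 183, 193, 194] [128, 127, 128, 127, 126, 127, 127, 127, 126, 126, 126, 127, 127, 130, 132, 131, 120, 165, 173, 174, 174, 177, 171, 191, 194]
0.059 [267.32431882 177.70804009]
0.08 [265.83022855 186.92566767]
0.11 [263.72909967 199.88835403]
```

Lens rim and tube agree with the predictions in the scene view to under 1 mm, so I'm handing in.

```bash
python3 -c "
from h import *
o=pose()[2];print(o['opening'],o['wrist_force'],np.abs(o['dq']).max());print(ctrl.hand_in())"
```

```text
0.24449889207601838 [-0.60146556  0.16863088 -0.5074421 ] 0.002075160522061532
the job is handed in; nothing more can be done
None
```

I handed the job in at about 9.4 s with the tall stoppered tube held still in front of the inspection camera: stopper up, mid-glass 12 cm from the lens to within about 1 mm by my measurements, tilted to match the head (17.7°), the other tubes left in the rack; the verdict was not shown.

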